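# Zero the scale and weigh the oil bottle

### The arm

A 6-joint arm with a two-finger parallel gripper is mounted at the origin on the work surface. World frame = base frame: x ahead of the robot, y to its left, z up, the work surface at z = 0. Lengths are in mm, angles in degrees, forces in N, time in s.
With the tool pointing down it reaches from about 300 to 850 mm from the base axis. Payload 4.2 kg.
Tool frame: the origin (TCP) lies between the finger pads; the fingertips stand 19 mm ahead of it and the grasp point (between the pads) is the TCP (env.tips_ahead is the distance from the TCP to the fingertips, in mm); z points along the fingers, y is the direction in which the jaws open and shut (so a half turn about z gives the same grasp; the last joint's range is limited). The gripper opens to 91 mm and grips with 3 to 60 N. Pads are 32 mm wide; open, the fingers measure 118 mm over their backs; the gripper's body (76 mm by 178 mm) begins 60 mm behind the grasp point.
Start: joints at [75.229, 18.312, 89.639, -0, 72.044, -1.146], TCP at [135.451, 558.833, 232.976] pointing down, gripper open.
Joint ranges: [-177.97, 177.97], [-48.28, 115.42], [12.27, 149.76], [-77.06, 257.06], [2.81, 150.46], [-146.56, 146.56]. Speed limits (degrees/s): [147.25, 147.25, 180, 180, 180, 180].

### API

Orientations are given as [roll, pitch, yaw] about the fixed x, y, z axes, in that order (R = Rz(yaw) Ry(pitch) Rx(roll)).
In Python, from workcell import telemetry, viewer, job_done, env gives the robot as it stands. The module is installed in compiled form; this text tells all that it offers.
- The arm moves only by the shell command python3 -m jog 'ROWS' [FORCE]. ROWS is JSON, a list of rows, each a list of 3 entries, a list of its own where there are three numbers: the shift along the tool's x, y, z in cm, then the turn about the tool's z in degrees, then the opening, from 0 (shut) to 1 (fully open). A call has 1 to 10 rows; each row shifts and turns the pose as measured when the row begins, along the tool's axes as they then stand; what a row does not reach is not made up. A row lasts 1/8 s, in which the tool goes at most 62.5 mm and 10.7 degrees, less where a joint would pass 70% of its speed; a pose out of reach is approached as far as the arm can. A call is refused whole if a number of a shift passes 6.25 or a number of a turn 10.7, either way. A call with a gripper value outside its range is refused whole. The fingers move at their own pace and stop on an object; FORCE is the grip in N (left out, the last holds). Time passes only in rows, so rows that do not move let the fingers close. It gives the time, the measured TCP pose, the force and the opening at its end, in the units of the state.
- telemetry.state(): the state, without advancing time (a new reading comes with each control period).
- viewer.grab_frame(name): name is "side" or "top" or "wrist"; returns a dict with "color" (480x640x3 uint8, red, green, blue), "K" (3x3 intrinsics, pixels), "rvec" (rotation vector, rad) and "tvec" (3), from world to camera coordinates, as OpenCV has them. Camera axes: x right, y down, z forward; pixel columns grow to the right and rows downward; lengths in mm; the calibration is good to about 2 mm. A picture is of the moment at which its call begins. There is no depth.
- job_done(): hands the job in, once; it reports no verdict.
The state is a dict: "time_s": time; "qpos": joint angles; "qvel": joint speeds; "effort": joint torques, N m; "ee_pos": TCP position; "ee_rot": TCP orientation; "force": force on the tool from outside, world axes, zero at the start; "torque": the same for the moment, N m; "gripper_width": finger opening in mm.
Only numpy, scipy, OpenCV 4.12 (cv2) and the standard library are available. Lean on these libraries where they do the work, as an engineer would, in place of code of your own. Each camera call takes 0.05 s, during which the arm holds its last target. There are 200 camera calls.

### The job

Zero the empty kitchen scale: with the fingers, press its green key gently but firmly for about a second, without touching the red key. Then take the bottle filled with yellow oil (not one of the empty bottles) and set it down gently, upright, in the middle of the scale's steel platform, let go, and leave the keys alone.

Things in the scene. Friction and masses are not known exactly. Their poses are not given: they have to be found in the camera images.
- tare_key: Green square zero (tare) key, 34 x 34 mm, at one end of the scale's key panel (robot's side). Origin: centre of its top face, z up, 44 mm above the table, 4 mm proud of the panel. Membrane key, 1.5 mm travel: yields from 3 N, fully down at 8 N. It registers when the fingers press it with over 4 N for 0.3 s; over 40 N damages it. Press straight down with closed fingers.
- off_key: Red square off key, same size and height as the green one, at the other end of the same panel, 135 mm from it (centre to centre); the line between them is parallel to the scale's side. Origin: centre of its top face, z up. It must not be pressed with more than 2 N.
- platform (a point): Centre of the top of the scale's flat steel weighing platform, 170 mm (its x, away from the keys) x 200 mm (its y), 55 mm above the table. The white scale, 260 x 210 mm, is fixed to the table. The platform is 11 mm higher than the key tops and its edge is 40 mm behind the key centres.
- oil_bottle_mid (a point): Squeeze bottle full of yellow oil, purple cap; round, 54 mm across, 110 mm tall, 0.14 to 0.28 kg, loose on the table. This point: on its axis, 55 mm above its underside, z up. Straight wall 2 to 72 mm up: grip it there from above, best 65 mm up; cap above it 36 mm wide, pointed spout on top. Two empty milky bottles of the same shape stand about, 80 mm or more away (centres).
Mind the look-alikes: they are no part of the job. There is more than one size of the part that bears oil_bottle_mid; the job needs the smallest.

How it is judged:
By the outcome, as a careful person would: the job done as asked, in the order asked, and still so for the second after the job is handed in, with the robot touching nothing.
It also fails if it takes over 64 s, if anything falls off the work surface, if the arm or the gripper's body presses on something with over 40 N, if the wrist force passes 120 N, or if a joint passes its speed limit or range.

## Working session

There is one attempt and no reset: what is moved stays moved. The work goes in short steps, Python scripts to look and compute and a shell command to move; the robot and the scene stay as the last step left them, time stands still between calls to the robot, and variables do not carry over. Pictures are saved under pics/ and viewed, about 8 in all and at most 12, crops included, and the job is handed in when it is done.

```bash
mkdir -p pics; cat > h.py <<'E'
import cv2,numpy as np
from workcell import telemetry, viewer, job_done, env
def grab(n,f):
    d=viewer.grab_frame(n); cv2.imwrite('pics/'+f+'.png',d['color'][:,:,::-1]); np.savez('pics/'+f+'.npz',**d); return d
def load(f): return dict(np.load('pics/'+f+'.npz'))
def ray(d,u,v):
    R=cv2.Rodrigues(np.array(d['rvec'],float))[0]; t=np.array(d['tvec'],float).ravel()
    return -R.T@t, R.T@np.linalg.inv(d['K'])@np.array([u,v,1.])
def onz(d,u,v,z):
    c,r=ray(d,u,v); return c+r*(z-c[2])/r[2]
def tri(obs):
    A=np.zeros((3,3));b=np.zeros(3)
    for d,u,v in obs:
        c,r=ray(d,u,v); r=r/np.linalg.norm(r); P=np.eye(3)-np.outer(r,r); A+=P;b+=P@c
    p=np.linalg.solve(A,b)
    return p
def proj(d,p): return cv2.projectPoints(np.array([p],float),np.array(d['rvec'],float),np.array(d['tvec'],float),d['K'],None)[0].ravel()
E
python3 - <<'E'
from h import *
a=grab('top','top0')['color'];b=grab('side','side0')['color']
s=telemetry.state();print(s['ee_pos'],s['ee_rot'],s['force'],s['gripper_width'])
E
```

```text
[135.33122862 558.41840415 232.18394006] [-1.79906827e+02 -2.16657884e-03  1.66375844e+02] [-0.34330864 -1.21770957 -0.34364097] 90.9529986756284
```

View pics/top0.png

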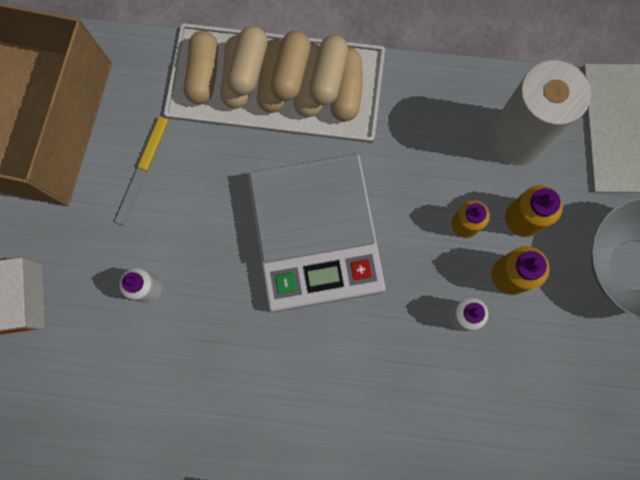

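View pics/side0.png

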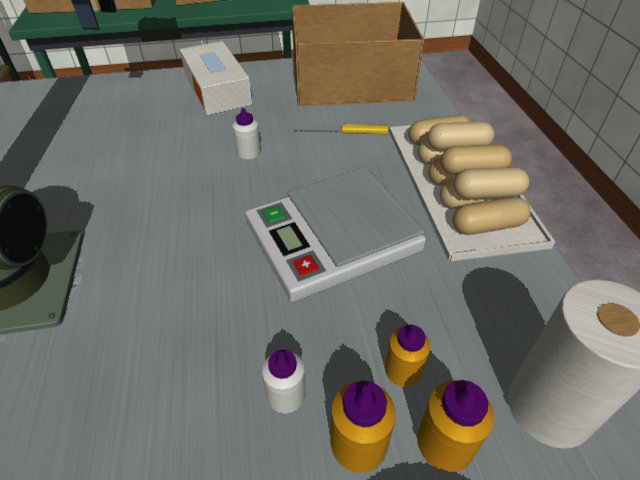

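The top view shows the scale at the centre, with the green key at (286,282) and the red key at (361,270). There are three yellow bottles, at (472,217), (535,208) and (523,270), and white ones at (140,285) and (471,315). The one at (472,217) top / (408,355) side is clearly the smallest yellow bottle, so it is my candidate. Next I triangulate and take an enlarged crop.

```bash
python3 - <<'E'
from h import *
T=load('top0');S=load('side0')
def cen(d,box,f):
    u0,v0,u1,v1=box; c=d['color'][v0:v1,u0:u1].astype(int); m=f(c[...,0],c[...,1],c[...,2]).astype(np.uint8)
    n,l,s,ce=cv2.connectedComponentsWithStats(m); i=1+np.argmax(s[1:,4]); return ce[i]+[u0,v0],s[i]+[u0,v0,0,0,0]
G=lambda r,g,b:(g>r+30)&(g>b+20); Rd=lambda r,g,b:(r>g+70)&(r>b+70); P=lambda r,g,b:(b>g+40)&(r>g+20)
for n,f,bt,bs in [('green',G,(265,265,305,300),(250,195,300,230)),('red',Rd,(340,250,385,290),(285,245,330,285)),('cap',P,(450,190,500,240),(390,315,435,360))]:
    (t,st),(s,ss)=cen(T,bt,f),cen(S,bs,f); p=tri([(T,*t),(S,*s)])
    print(n,t.round(1),st,s.round(1),ss,p.round(1),'reproj',proj(T,p).round(1),proj(S,p).round(1))
t=T['color'][180:310,420:580];s=S['color'][300:480,250:500]
cv2.imwrite('pics/crop.png',np.hstack([cv2.resize(t,(394,320)),cv2.resize(s,(400,320))])[:,:,::-1])
E
```

```text
green [285.8 282.8] [276 272  21  22 330] [273.6 213.9] [263 206  23  17 247] [455.9  47.3  41.4] reproj [285.8 283.2] [274.  213.8]
red [361.  269.4] [351 260  21  20 270] [305.6 265.2] [293 255  26  21 286] [494.2 -82.3  40.1] reproj [360.9 269.8] [306.  265.1]
cap [476.3 212.9] [467 204  19  19 247] [411.6 338. ] [399 325  26  26 517] [ 607.4 -269.4   85.3] reproj [476.3 213.2] [411.9 337.9]
```

View pics/crop.png

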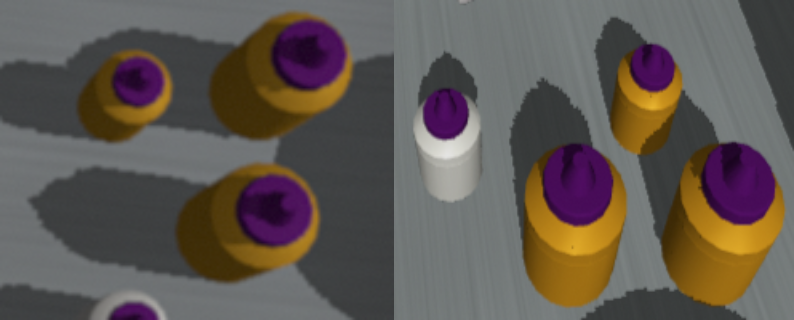

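The crop confirms it: the bottle in the back row is much smaller than the two big yellow ones, and about the size of the white empties. Next I locate the neighbours and the platform corners.

```bash
python3 - <<'E'
from h import *
T=load('top0');S=load('side0')
for n,t,s in [('big1cap',(545,202),(465,402)),('big2cap',(531,266),(365,403)),('empty cap',(474,313),(283,364)),('spout small',(475,208),(411,329))]: print(n,tri([(T,*t),(S,*s)]).round(0))
g=np.array([456,47.3]);r=np.array([494.2,-82.3]);d=(r-g)/np.linalg.norm(r-g);n=np.array([-d[1],d[0]])
c=(g+r)/2+125*n;print('plat',c,'n',n)
for a in(-85,85):
  for b in(-100,100): print(proj(T,[*(c+a*n+b*d),55]).round(),proj(S,[*(c+a*n+b*d),55]).round())
# yellow outline base of small bottle
for z in (0,72): print(z,proj(T,[607,-269,z]).round(),proj(S,[607,-269,z]).round())
# moves to key
s=telemetry.state();x,y,z=s['ee_pos'];psi=np.radians(s['ee_rot'][2])
dx,dy=456-x,47.3-y
print('tool dx,dy',dx*np.cos(psi)+dy*np.sin(psi),dx*np.sin(psi)-dy*np.cos(psi))
E
```

```text
big1cap [ 631. -376.  116.]
big2cap [ 520. -358.  116.]
empty cap [ 435. -276.   84.]
spout small [ 609. -263.   98.]
plat [595.00004273  17.84090766] n [0.95920034 0.28272726]
[263. 263.] [287. 191.]
[375. 243.] [337. 264.]
[249. 172.] [366. 166.]
[357. 153.] [425. 230.]
0 [465. 224.] [404. 370.]
72 [474. 215.] [410. 343.]
tool dx,dy -432.0406217357872 -421.202309072317
```

Projected platform corners match the image, so the centre is about (595,18). I'm moving toward the green key, turning 60° so the jaw axis lies along the scale's normal, and closing the fingers.

```bash
python3 -m jog '[[[-3.9,-3.8,0],10,0],[[-4.5,-3.1,0],10,0],[[-5,-2.3,0],10,0],[[-5.3,-1.4,0],10,0],[[-5.5,-0.4,0],10,0],[[-5.5,0.5,0],10,0],[[-5.3,1.5,0],0,0],[[-5.3,1.5,0],0,0],[[-5.3,1.5,0],0,0],[[0,0,0],0,0]]' 20
cat > go.py <<'E'
import sys
from h import *
X,Y,Z,H=map(float,sys.argv[1:])
s=telemetry.state();x,y,z=s['ee_pos'];p=np.radians(s['ee_rot'][2])
print('pos',np.round(s['ee_pos'],1),'rot',np.round(s['ee_rot'],1),'F',np.round(s['force'],1),'w',round(s['gripper_width'],1),'t',s['time_s'],'q',np.round(s['qpos'],0))
dx,dy=X-x,Y-y
print('cm',np.round(np.array([dx*np.cos(p)+dy*np.sin(p),dx*np.sin(p)-dy*np.cos(p),z-Z])/10,2),'turn',round((s['ee_rot'][2]-90-H+90)%180-90,1))
E
python3 go.py 456 47.3 110 16.4
```

```text
time_s: 1.35
ee_pos: [395.1, 120.5, 230.0]
ee_rot: [-179.9, 0.3, 104.5]
force: [-0.1, 0.0, 0.6]
gripper_width: 0.6
pos [395.1 120.5 230. ] rot [-179.9    0.3  104.5] F [-0.1  0.   0.6] w 0.6 t 1.35 q [ 16.   4. 109.  -0.  67.   1.]
cm [-8.61  4.07 12.  ] turn -1.9
```

```bash
python3 -m jog '[[[-4.5,2.1,2],-1.9,0],[[-4.1,2,4],0,0],[[0,0,4],0,0],[[0,0,1],0,0],[[0,0,0],0,0]]'
python3 go.py 456 47.3 110 16.4
python3 -c "
from h import *
d=grab('wrist','w1');print(proj(d,[456,47.3,44]),proj(d,[494,-82.3,44]))"
```

```text
time_s: 1.98
ee_pos: [459.1, 50.7, 118.4]
ee_rot: [179.9, 0.1, 106.6]
force: [0.3, 0.2, -0.1]
gripper_width: 0.5
pos [459.1  50.7 118.4] rot [1.799e+02 1.000e-01 1.066e+02] F [ 0.3  0.2 -0.1] w 0.5 t 1.975 q [  5.  15. 114.  -0.  52. -12.]
cm [-0.24 -0.39  0.84] turn 0.2
[315.64793638 255.22345205] [315.77017069 417.10685456]
```

View pics/w1.png

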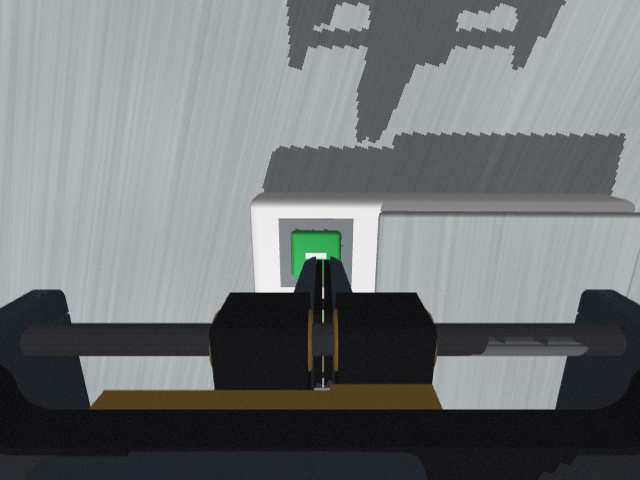

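The wrist view shows the green key centred at about (316,254), against a predicted (316,255). That agrees, so I correct by 2–4 mm and descend to just above the key.

```bash
python3 -m jog '[[[-0.24,-0.39,1.5],0,0],[[0,0,1.5],0,0],[[0,0,1.5],0,0],[[0,0,0],0,0]]'
python3 go.py 456 47.3 64 16.4
```

```text
time_s: 2.52
ee_pos: [460.3, 50.5, 79.7]
ee_rot: [179.1, 0.2, 106.9]
force: [-0.1, 0.6, -0.4]
gripper_width: 0.3
pos [460.3  50.5  79.7] rot [179.1   0.2 106.9] F [-0.1  0.6 -0.4] w 0.3 t 2.525 q [  5.  17. 117.  -0.  45. -12.]
cm [-0.18 -0.51  1.57] turn 0.5
```

```bash
python3 -m jog '[[[-0.2,-0.5,0.4],0,0],[[0,0,0.5],0,0],[[0,0,0],0,0]]'
python3 go.py 456 47.3 62 16.4
```

```text
time_s: 2.9
ee_pos: [457.6, 47.7, 72.9]
ee_rot: [178.8, 0.3, 107.0]
force: [0.1, -0.0, -0.1]
gripper_width: 0.3
pos [457.6  47.7  72.9] rot [178.8   0.3 107. ] F [ 0.1 -0.  -0.1] w 0.3 t 2.9 q [  5.  18. 118.  -0.  43. -12.]
cm [ 0.01 -0.17  1.09] turn 0.6
```

```bash
python3 -m jog '[[[0,-0.1,0.5],0,0],[[0,0,0.2],0,0],[[0,0,0.15],0,0]]'; python3 -m jog '[[[0,0,0.1],0,0]]'
```

```text
time_s: 3.28
ee_pos: [457.1, 47.3, 64.0]
ee_rot: [178.7, 0.3, 106.9]
force: [-0.4, -0.5, 0.0]
gripper_width: 0.1
time_s: 3.4
ee_pos: [457.1, 47.3, 63.0]
ee_rot: [178.7, 0.3, 106.9]
force: [-1.3, 0.9, 3.1]
gripper_width: 0.5
```

```bash
python3 -m jog '[[[0,0,0.1],0,0]]'; python3 -m jog '[[[0,0,0.08],0,0]]'
```

```text
time_s: 3.52
ee_pos: [457.1, 47.3, 62.3]
ee_rot: [178.8, 0.3, 106.9]
force: [-1.2, 0.4, 5.7]
gripper_width: 0.2
time_s: 3.65
ee_pos: [457.1, 47.3, 61.9]
ee_rot: [178.8, 0.3, 106.9]
force: [-2.6, -0.4, 7.7]
gripper_width: 0.5
```

```bash
python3 -m jog '[[[0,0,0.08],0,0],[[0,0,0.05],0,0]]'; python3 -m jog '[[[0,0,0.05],0,0],[[0,0,0.05],0,0]]';  python3 -m jog '[[[0,0,0.05],0,0],[[0,0,0.05],0,0],[[0,0,0.05],0,0]]'
```

```text
time_s: 3.9
ee_pos: [457.1, 47.3, 61.9]
ee_rot: [178.7, 0.3, 106.9]
force: [-1.6, 0.2, 6.7]
gripper_width: 0.8
time_s: 4.15
ee_pos: [457.1, 47.3, 62.1]
ee_rot: [178.7, 0.3, 106.9]
force: [-1.9, -0.8, 6.9]
gripper_width: 0.0
time_s: 4.53
ee_pos: [457.1, 47.3, 62.3]
ee_rot: [178.7, 0.3, 106.9]
force: [-1.7, -0.3, 5.9]
gripper_width: 0.6
```

Over 4 N has been held for about a second. I add a slightly firmer finish for margin, then lift and open.

```bash
python3 -m jog '[[[0,0,0.12],0,0],[[0,0,0.12],0,0],[[0,0,0.1],0,0]]'; python3 -m jog '[[[0,0,-1],0,0],[[0,0,-3],0,0],[[0,0,-6],0,0.5],[[0,0,-6],0,1],[[0,0,0],0,1]]'; python3 go.py 607 -269 190 -4
python3 -c "
from h import *
grab('top','top1')"
```

```text
time_s: 4.9
ee_pos: [457.0, 47.3, 61.8]
ee_rot: [178.6, 0.3, 106.9]
force: [-2.2, 0.2, 10.3]
gripper_width: 0.6
time_s: 5.52
ee_pos: [453.5, 47.1, 227.5]
ee_rot: [178.6, 0.3, 106.9]
force: [0.0, -0.7, 0.0]
gripper_width: 27.8
pos [453.5  47.1 227.5] rot [178.6   0.3 106.9] F [ 0.  -0.7  0. ] w 27.8 t 5.525 q [  5.   7. 106.  -0.  66. -12.]
cm [-34.72   5.47   3.75] turn 20.9
```

View pics/top1.png

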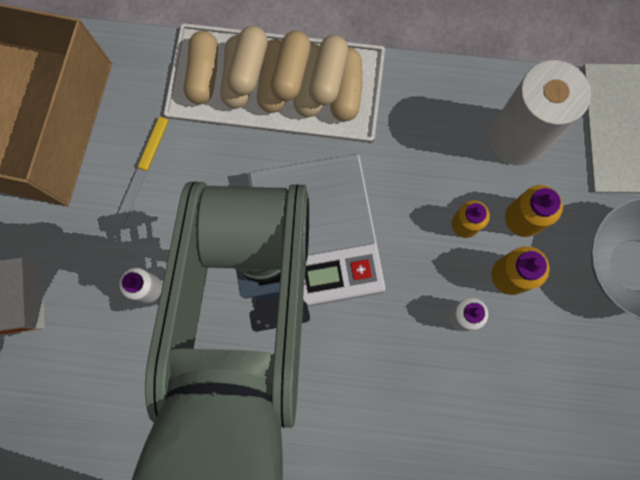

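```bash
python3 -m jog '[[[-4.9,0.8,0],10,1],[[-4.7,1.6,0],10,1],[[-4.4,2.4,0],0,1],[[-4.4,2.4,0],0,1],[[-4.4,2.4,0],0,1],[[-4.4,2.4,0],0,1],[[-4.4,2.4,0],0,1],[[0,0,0],0,1]]'
python3 go.py 607 -269 140 -4
python3 -c "
from h import *
d=grab('wrist','w2');print(proj(d,[607,-269,0]),proj(d,[607,-269,72]),proj(d,[607,-269,110]))"
```

```text
time_s: 6.58
ee_pos: [598.7, -276.8, 208.9]
ee_rot: [-179.7, -0.6, 86.4]
force: [-1.0, 1.1, 0.0]
gripper_width: 91.6
pos [ 598.7 -276.8  208.9] rot [-179.7   -0.6   86.4] F [-1.   1.1  0. ] w 91.6 t 6.575 q [-26.  27.  79.   0.  74. -23.]
cm [0.83 0.78 6.89] turn 0.4
[330.55854507 202.90908845] [331.95365623 219.52457535] [332.98839444 231.8480945 ]
```

View pics/w2.png

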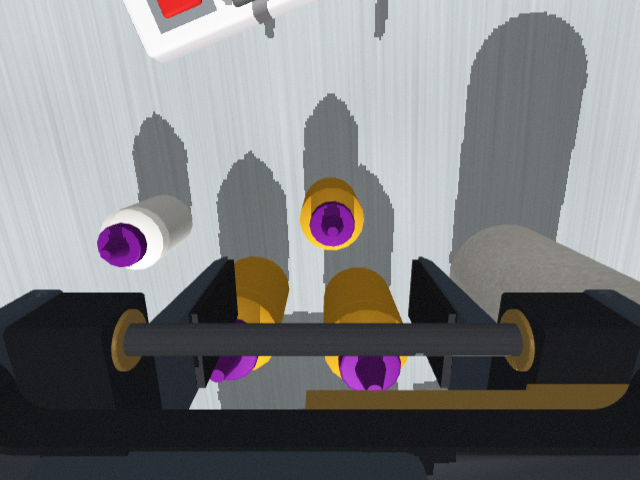

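The wrist view shows the small yellow bottle's cap at (332,222), as projected. I correct laterally and then descend in two stages.

```bash
python3 -m jog '[[[0.8,0.8,0],0.4,1],[[0,0,2],0,1],[[0,0,2],0,1],[[0,0,0],0,1]]'; python3 go.py 607 -269 65 -4
```

```text
time_s: 7.12
ee_pos: [605.6, -259.2, 166.8]
ee_rot: [-179.4, -0.9, 86.3]
force: [-0.8, 0.5, -0.5]
gripper_width: 91.1
pos [ 605.6 -259.2  166.8] rot [-179.4   -0.9   86.3] F [-0.8  0.5 -0.5] w 91.1 t 7.125 q [-24.  29.  83.   1.  69. -21.]
cm [-0.97  0.2  10.18] turn 0.3
```

```bash
python3 -m jog '[[[-0.9,0.2,0],0,1],[[0,0,0],0,1]]'; python3 go.py 607 -269 65 -4
```

```text
time_s: 7.38
ee_pos: [608.0, -267.5, 168.5]
ee_rot: [-179.5, -0.8, 86.4]
force: [1.0, 0.3, 0.5]
gripper_width: 91.2
pos [ 608.  -267.5  168.5] rot [-179.5   -0.8   86.4] F [1.  0.3 0.5] w 91.2 t 7.375 q [-25.  29.  82.   1.  70. -22.]
cm [-0.16 -0.09 10.35] turn 0.4
```

```bash
python3 -m jog '[[[-0.1,-0.1,2],0,1],[[0,0,2],0,1],[[0,0,2],0,1],[[0,0,0],0,1]]'; python3 go.py 607 -269 65 -4
```

```text
time_s: 7.88
ee_pos: [608.6, -268.7, 111.2]
ee_rot: [-179.9, -0.7, 86.4]
force: [-0.3, -1.2, 0.3]
gripper_width: 91.2
pos [ 608.6 -268.7  111.2] rot [-179.9   -0.7   86.4] F [-0.3 -1.2  0.3] w 91.2 t 7.875 q [-25.  32.  86.   1.  63. -22.]
cm [-0.04 -0.16  4.62] turn 0.4
```

```bash
python3 -m jog '[[[0,-0.1,1.5],0,1],[[0,0,1.5],0,1],[[0,0,1.2],0,1],[[0,0,0],0,1]]'; python3 go.py 607 -269 65 -4; python3 -m jog '[[[0,0,0],0,0.5],[[0,0,0],0,0.5],[[0,0,0],0,0.5],[[0,0,0],0,0.5],[[0,0,0],0,0.5],[[0,0,0],0,0.5],[[0,0,0],0,0.5],[[0,0,0],0,0.5]]' 15
```

```text
time_s: 8.38
ee_pos: [608.7, -268.7, 68.7]
ee_rot: [179.9, -0.6, 86.3]
force: [0.6, 0.5, -0.7]
gripper_width: 91.1
pos [ 608.7 -268.7   68.7] rot [179.9  -0.6  86.3] F [ 0.6  0.5 -0.7] w 91.1 t 8.375 q [-25.  34.  89.   1.  57. -22.]
cm [-0.05 -0.17  0.37] turn 0.3
time_s: 9.38
ee_pos: [608.7, -268.9, 69.8]
ee_rot: [179.9, -0.6, 86.4]
force: [-1.3, 0.6, -0.3]
gripper_width: 54.1
```

Gripped at 54.1 mm, but at 69.8 mm up it's near the top of the wall. I reopen slightly, go 5 mm lower and regrip.

```bash
python3 -m jog '[[[0,0,0],0,0.75],[[0,0,0],0,0.75],[[0,0,0.4],0,0.75],[[0,0,0.2],0,0.75],[[0,0,0],0,0.5],[[0,0,0],0,0.5],[[0,0,0],0,0.5],[[0,0,0],0,0.5],[[0,0,0],0,0.4],[[0,0,0],0,0.4]]' 15;  python3 -m jog '[[[0,0,-0.5],0,0.4],[[0,0,-1],0,0.4],[[0,0,-2],0,0.4],[[0,0,0],0,0.4]]';python3 go.py 595 18 170 -4
```

```text
time_s: 10.62
ee_pos: [608.9, -268.9, 63.5]
ee_rot: [179.8, -0.6, 86.3]
force: [-0.8, 0.2, 1.3]
gripper_width: 54.0
time_s: 11.12
ee_pos: [608.8, -269.1, 99.6]
ee_rot: [179.9, -0.6, 86.3]
force: [0.1, -0.7, -2.0]
gripper_width: 53.7
pos [ 608.8 -269.1   99.6] rot [179.9  -0.6  86.3] F [ 0.1 -0.7 -2. ] w 53.7 t 11.125 q [-25.  32.  87.   1.  61. -22.]
cm [28.56 -3.21 -7.04] turn 0.3
```

The bottle is lifted: 2 N of weight confirms it's full. Now raise further and carry it over the platform.

```bash
python3 -m jog '[[[0,0,-3],0,0.4],[[1,-0.1,-3],0,0.4],[[3,-0.3,-1],0,0.4],[[4,-0.4,0],0,0.4],[[4,-0.5,0],0,0.4],[[4,-0.5,0],0,0.4],[[4,-0.5,0],0,0.4],[[4,-0.4,0],0,0.4],[[2,-0.2,0],0,0.4],[[0,0,0],0,0.4]]';python3 -m jog '[[[0,0,0],0,0.4]]';python3 go.py 595 18 130 -4
```

```text
time_s: 12.38
ee_pos: [593.4, -1.3, 169.0]
ee_rot: [-179.7, -0.7, 86.2]
force: [0.5, -0.3, -2.7]
gripper_width: 54.0
time_s: 12.5
ee_pos: [593.5, -2.3, 168.8]
ee_rot: [-179.7, -0.6, 86.2]
force: [-0.0, 0.5, -2.3]
gripper_width: 53.7
pos [593.5  -2.3 168.8] rot [-179.7   -0.6   86.2] F [-0.   0.5 -2.3] w 53.7 t 12.5 q [-2. 23. 93.  1. 65.  2.]
cm [2.04 0.02 3.88] turn 0.2
```

```bash
python3 -m jog '[[[1,0,0.5],0,0.4],[[1,0,1],0,0.4],[[0,0,1],0,0.4],[[0,0,0.5],0,0.4],[[0,0,0],0,0.4],[[0,0,0],0,0.4]]';python3 go.py 595 18 119 -4
python3 - <<'E'
from h import *
a=grab('top','top2')['color'];b=grab('side','side2')['color']
cv2.imwrite('pics/c2.png',np.hstack([cv2.resize(a[130:330,220:420],(400,400)),cv2.resize(b[90:310,230:450],(400,400))])[:,:,::-1])
E
```

```text
time_s: 13.25
ee_pos: [594.7, 16.5, 135.7]
ee_rot: [-179.6, -0.6, 86.0]
force: [-0.0, 0.7, -1.9]
gripper_width: 53.7
pos [594.7  16.5 135.7] rot [-179.6   -0.6   86. ] F [-0.   0.7 -1.9] w 53.7 t 13.25 q [ 0. 25. 95.  1. 61.  4.]
cm [0.15 0.02 1.67] turn 0.0
```

View pics/c2.png

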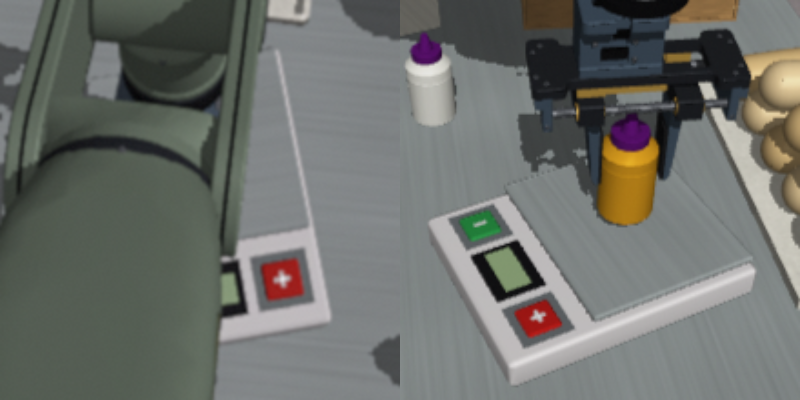

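The bottle is upright in the fingers, over the middle of the platform in the side view (bottom at about (625,215) in the crop) and roughly 15 mm above it. I lower slowly, watching the force.

```bash
python3 -m jog '[[[0.1,0,0.4],0,0.4],[[0,0,0.4],0,0.4],[[0,0,0.3],0,0.4],[[0,0,0.1],0,0.4]]';python3 -m jog '[[[0,0,0.15],0,0.4],[[0,0,0.1],0,0.4]]';python3 -m jog '[[[0,0,0.15],0,0.4]]'
```

```text
time_s: 13.85
ee_pos: [594.9, 17.6, 123.6]
ee_rot: [-179.7, -0.6, 86.0]
force: [0.0, -0.0, -2.9]
gripper_width: 53.9
time_s: 14.1
ee_pos: [595.0, 17.7, 120.9]
ee_rot: [-179.7, -0.6, 86.0]
force: [-0.4, 0.9, -2.4]
gripper_width: 53.5
time_s: 14.22
ee_pos: [595.1, 17.7, 119.5]
ee_rot: [-179.7, -0.6, 86.0]
force: [0.4, 0.1, -2.4]
gripper_width: 53.8
```

```bash
python3 -m jog '[[[0,0,0.1],0,0.4]]';python3 -m jog '[[[0,0,0.1],0,0.4]]'
```

```text
time_s: 14.35
ee_pos: [595.0, 17.7, 118.7]
ee_rot: [-179.7, -0.6, 86.0]
force: [-1.7, -0.4, 2.5]
gripper_width: 53.9
time_s: 14.48
ee_pos: [595.0, 17.7, 118.6]
ee_rot: [-179.7, -0.6, 86.0]
force: [-2.7, 0.5, 6.8]
gripper_width: 53.8
```

Seated at 6.8 N. Release gradually, let it settle, and go straight up.

```bash
python3 -m jog '[[[0,0,0],0,0.65],[[0,0,0],0,0.7],[[0,0,0],0,0.85],[[0,0,0],0,1],[[0,0,0],0,1],[[0,0,0],0,1],[[0,0,0],0,1]]'; python3 -m jog '[[[0,0,-1],0,1],[[0,0,-2],0,1],[[0,0,-4],0,1],[[0,0,-5],0,1],[[0,0,-3],0,1],[[0,0,0],0,1]]'; python3 -m jog '[[[-4,0,0],0,1],[[-5,0,0],0,1],[[-5,0,0],0,1],[[-5,0,0],0,1],[[-5,0,0],0,1],[[-4,0,0],0,1],[[0,0,0],0,1],[[0,0,0],0,1]]'
python3 - <<'E'
from h import *
a=grab('top','top3');b=grab('side','side3')
for z in(55,165): print(z,proj(a,[595,18,z]),proj(b,[595,18,z]))
cv2.imwrite('pics/c3.png',np.hstack([cv2.resize(a['color'][130:330,220:420],(400,400)),cv2.resize(b['color'][90:310,230:450],(400,400))])[:,:,::-1])
E
```

```text
time_s: 15.35
ee_pos: [596.2, 17.7, 119.2]
ee_rot: [-179.9, -0.6, 86.0]
force: [-0.5, 1.2, 0.0]
gripper_width: 90.9
time_s: 16.1
ee_pos: [596.6, 16.0, 276.8]
ee_rot: [180.0, -0.6, 86.0]
force: [-0.7, -0.3, 0.2]
gripper_width: 91.2
time_s: 17.1
ee_pos: [572.8, -268.9, 262.0]
ee_rot: [-179.1, -1.0, 86.1]
force: [-0.2, 0.5, -0.4]
gripper_width: 91.1
55 [311.03839207 206.99087679] [352.85229384 209.77429824]
165 [308.80000157 190.21055322] [356.03674389 159.95926732]
```

View pics/c3.png

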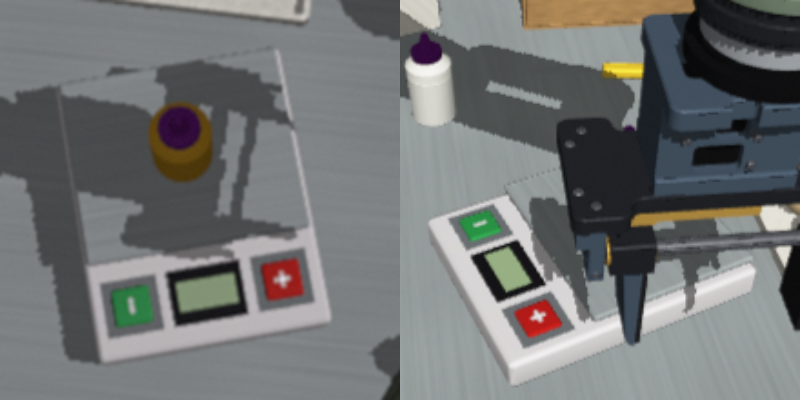

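The bottle stands upright on the platform. Its spout tip is at about (310,191) in the top view, against (309,190) predicted for the centre. The robot is clear of everything.

```bash
python3 -c "
from h import *
print(job_done())"
```

```text
the job is handed in; nothing more can be done
None
```

The job is done and handed in at about 17 s of the 64 s allowed.

- **Zeroing the scale:** I pressed the green key with closed fingers for about 1.4 s, mostly at 6–7 N and about 10 N at the end. The red key was never touched.
- **Placing the bottle:** I gripped the smallest yellow bottle at about 64 mm up, and the 2–2.5 N it weighed on lifting confirmed it was full. I set it down on the middle of the platform at about 7 N and let go.

**Last checks:** The top view shows the bottle upright, with its spout within about 2 mm of where the platform's centre predicts it. The gripper is open and well clear, with no force on it. In the side view the gripper hid the bottle, so the final position is confirmed from the top camera only. The scale's display showed no readable number, so the zeroing rests on the press force and time.

The triangulated heights of the keys came out 3–4 mm lower than the text gives. The force on contact agreed with the text's heights.

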